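# Hang the rice paddle and skimmer back in the utensil rack

### The arm

A 6-joint arm with a two-finger parallel gripper is mounted at the origin on the work surface. World frame = base frame: x ahead of the robot, y to its left, z up, the work surface at z = 0. Lengths are in m, angles in rad, forces in N, time in s.
With the tool pointing down it reaches from about 0.225 to 0.875 m from the base axis. Payload 3.4 kg.
Tool frame: the origin (TCP) lies midway between the tips of the shut fingers; the grasp point (between the pads) lies 19 mm behind it (pinch_z is the distance from the TCP to the grasp point, in m); z points along the fingers, y is the line along which they close (so a half turn about z gives the same grasp; the last joint's range is limited). The gripper opens to 85 mm and grips with 20 to 120 N. Pads are 22 mm wide; open, the fingers measure 114 mm over their backs; the gripper's body (76 mm by 85 mm) begins 54 mm behind the grasp point. The pads swing forward as they close: fully open they stand 13 mm farther back than shut.
Start: joints at [1.01, 0.276, 1.505, -0, 1.361, -0.121], TCP at [0.245, 0.52, 0.231] pointing down, gripper open.
Joint ranges: [-2.89, 2.89], [-0.75, 2.08], [0.22, 2.7], [-1.18, 4.32], [0.11, 2.71], [-2.7, 2.7]. Speed limits (rad/s): [2.57, 2.57, 3.14, 3.14, 3.14, 3.14].

### API

Orientations are given as a unit quaternion [w, x, y, z].
In Python, from rig import get_state, get_image, sign_off, pinch_z gives the robot as it stands.
- The arm moves only by the tool send_rows, never from a script. Its argument "steps" is one flat list of numbers, 5 for each row, row after row: the gripper's target within -1 to 1 (fully open at 1, half-way at 0, shut at -1), then the shift along the tool's x, y, z in cm, then the turn about the tool's z in degrees. In form: [gripper, x, y, z, roll, gripper, x, y, z, roll, ...]. A call has 1 to 12 rows; each row shifts and turns the commanded pose from where the row before left it, along the tool's axes as they then stand; what a row does not reach is not made up. A row lasts 1/10 s, in which the tool goes at most 50 mm and 8.59 degrees, less where a joint would pass 70% of its speed; a pose out of reach is approached as far as the arm can. A call is refused whole if a number of a shift passes 5 or a number of a turn 8.59, either way. A call with a gripper value outside its range is refused whole. The fingers move at their own pace and stop on an object; "newtons" is the grip in N (left out, the last holds). Time passes only in rows, so rows that do not move let the fingers close. It gives the time, the measured TCP pose, the force, the opening and the grip force at its end, in the units of the state.
- get_state(): the state, without advancing time (a new reading comes with each control period).
- get_image(name): name is "scene" or "top" or "wrist"; returns a dict with "color" (400x640x3 uint8, red, green, blue), "mtx" (3x3 intrinsics, pixels), "k1" (the pictures are not rectified: a ray, as slopes to the right and down, at radius r is drawn at 1 + k1 r^2 times it, then the intrinsics apply), "T" (4x4, takes a point from camera to world coordinates); the wrist camera has in their place "mount" (4x4, takes a point from camera to tool coordinates, whose origin is the TCP and whose axes are the flange's). Camera axes: x right, y down, z forward; pixel columns grow to the right and rows downward; lengths in m; the calibration is good to about 2 mm. A picture is of the moment at which its call begins: read the wrist's pose just before it. There is no depth.
- sign_off(): hands the job in; it is judged then, once.
The state is a dict: "clock": time; "qpos": joint angles; "qd": joint speeds; "effort": joint torques, N m; "position": TCP position; "ee_rot": TCP orientation; "contact_force": force on the tool from outside, world axes, zero at the start; "moment": the same for the moment, N m; "width": finger opening in m; "gripper_force": force on a finger pad.
Only numpy, scipy, OpenCV 4.12 (cv2) and the standard library are available. Lean on these libraries where they do the work, as an engineer would, in place of code of your own. Each camera call takes 0.05 s, during which the arm holds its last target. There are 200 camera calls.

### The job

Take the rice paddle and the skimmer off the rim of the teal tub and hang each by its hook on the rack's rail, one in each of the two free gaps on either side of the dark spoon (the skimmer is the wider and needs more room), hanging straight down between rail and guard bar like the others, with the hook fully home. Lower each one all the way onto the rail before letting it go, do not unhook or shove aside the three utensils that hang there already, and leave the jar, pot lid and colander where they stand.

Things in the scene. Friction and masses are not known exactly. Their poses are not given: they have to be found in the camera images.
- rack: Utensil rack, fixed to the counter. Origin: on the counter under the middle of its rail; x from its front (guard side, turned away from the robot) to its back, y along the rail, z up. Utensils hang with handles on the rail's -x side, hook tongues behind (+x); handle middle at x = -13.5 mm. Heads hang in the trough between rail and guard bar. White tray below.
- rack_rail (a point): Middle of the rail's top edge, 190 mm above the counter. The rail is a flat steel strip on edge, 6 mm thick, 50 mm tall, 400 mm long, between two dark 12 mm posts of the same height, 204 mm either side of the middle.
- rack_guard (a point): Middle of the rack's guard bar: 8 mm round, parallel to the rail, 70 mm in front of it (rack -x), centre 100 mm above the counter, running from post line to post line.
- tub: Tall teal plastic drainer tub, open top, fixed; 120 mm (x) by 230 mm (y), 190 mm tall, walls 6 mm. Origin: on the counter under its centre; its -x wall, turned away from the robot, is the front. Paddle and skimmer hang side by side on the front wall's rim, handles and heads outside, hook tongues inside; which is on the left varies.
- paddle_mid (a point): Pale wooden rice paddle to be hung, 192 mm tall, about 80 g. Point: half-way up, mid-handle; its z up along the handle, x from handle to hook side, y across. Handle 24 mm wide (y), 16 mm deep (x), top 96 mm above this point; its top 46 mm stands clear above the hook, to be gripped. Blade 56 mm wide, 8 mm thick, the lowest 64 mm (bottom 96 mm below this point).
- paddle_hook (a point): Point: top of the hook's throat, midway between handle and tongue (underside of the steel bridge, 6 mm thick): it rests on the rail top when home. It lies 44 mm above and 13.5 mm to +x of the paddle's mid point. Throat 11 mm wide at the top, 20 mm at its mouth; the tongue is as wide as the handle and reaches 32 mm down, splayed to +x.
- skimmer_mid (a point): Skimmer to be hung: black handle, flat perforated steel disc; 192 mm tall, about 110 g. Point: half-way up, mid-handle; its z up along the handle, x from handle to hook side, y across. Handle and hook exactly as on the paddle. Disc 76 mm in diameter, 6 mm thick, centre 58 mm below this point (its bottom 96 mm below).
- skimmer_hook (a point): Point: top of the hook's throat, midway between handle and tongue (underside of the steel bridge, 6 mm thick): it rests on the rail top when home. It lies 44 mm above and 13.5 mm to +x of the skimmer's mid point. Throat 11 mm wide at the top, 20 mm at its mouth; the tongue is as wide as the handle and reaches 32 mm down, splayed to +x.
- turner_mid (a point): Slotted steel turner, black handle, hanging loose on the rail near its -y end. Point: half-way up, mid-handle; its z up along the handle, x from handle to hook side, y across. Handle and hook as on the paddle; head 52 mm wide, the lowest 60 mm.
- spoon_mid (a point): Dark wooden spoon, hanging loose near the middle of the rail. Point: half-way up, mid-handle; its z up along the handle, x from handle to hook side, y across. Handle and hook as on the paddle; head 48 mm wide, the lowest 56 mm. There is one free gap on each side of it; their widths differ, from about 78 to 122 mm.
- spatula_mid (a point): Red spatula, black handle, hanging loose on the rail near its +y end. Point: half-way up, mid-handle; its z up along the handle, x from handle to hook side, y across. Handle and hook as on the paddle; head 52 mm wide, the lowest 60 mm.
- jar_mid (a point): Clear glass jar with a steel twist lid, 76 mm in diameter, 150 mm tall, standing beyond the work, between rack and tub; bystander. Point: its centre, half-way up.
- pot_lid_mid (a point): Stainless pot lid lying knob up, 170 mm in diameter, 50 mm tall; bystander beyond the work. Point: on its axis, 25 mm above the counter.
- colander_mid (a point): Teal plastic colander standing upright, 166 mm across the rim, 85 mm tall; bystander beyond the work. Point: on its axis, half-way up.
There are look-alikes about, which are no part of the job. Leave any green or orange look-alike of the part that bears paddle_mid alone. Leave any yellow look-alike of the part that bears turner_mid alone.

How it is judged:
On the way:
1. one of the two is hung home on the rail (((z of paddle_mid in the frame of rack between 0.138 and 0.154 m and x of paddle_mid in the frame of rack between -0.0235 and -0.0035 m and y of paddle_mid in the frame of rack between -0.17 and 0.17 m and angle between paddle_mid's own z axis and vertical below 0.2 rad and angle between the x axis of paddle_mid and the x axis of rack, either way round below 0.25 rad) or (z of skimmer_mid in the frame of rack between 0.138 and 0.154 m and x of skimmer_mid in the frame of rack between -0.0235 and -0.0035 m and y of skimmer_mid in the frame of rack between -0.17 and 0.17 m and angle between skimmer_mid's own z axis and vertical below 0.2 rad and angle between the x axis of skimmer_mid and the x axis of rack, either way round below 0.25 rad))), for 0.2 s.
At the end, for the whole second after the job is handed in: Paddle and skimmer hang released and still, one each side of the spoon: within 8 mm of home in height, 10 mm front to back, 0.2 rad of upright, 0.25 rad of square. Turner, spoon, spatula hang so too, within 20 mm of their start; jar, pot lid, colander within 30 mm (z of paddle_mid in the frame of rack between 0.138 and 0.154 m and x of paddle_mid in the frame of rack between -0.0235 and -0.0035 m and y of paddle_mid in the frame of rack between -0.17 and 0.17 m and angle between each of paddle_mid, skimmer_mid, turner_mid, spoon_mid, spatula_mid's own z axis and vertical below 0.2 rad and angle between the x axis of each of paddle_mid, skimmer_mid, turner_mid, spoon_mid, spatula_mid and the x axis of rack, either way round below 0.25 rad and contact force between the fingers and paddle below 0.1 N and linear speed of each of paddle, skimmer below 0.03 m/s and z of skimmer_mid in the frame of rack between 0.138 and 0.154 m and x of skimmer_mid in the frame of rack between -0.0235 and -0.0035 m and y of skimmer_mid in the frame of rack between -0.17 and 0.17 m and contact force between the fingers and skimmer below 0.1 N and ((y of paddle_mid in the frame of spoon_mid above 0 m and y of skimmer_mid in the frame of spoon_mid below 0 m) or (y of skimmer_mid in the frame of spoon_mid above 0 m and y of paddle_mid in the frame of spoon_mid below 0 m)) and z of turner_mid in the frame of rack between 0.138 and 0.154 m and x of turner_mid in the frame of rack between -0.0235 and -0.0035 m and y of turner_mid in the frame of rack between -0.17 and 0.17 m and z of spoon_mid in the frame of rack between 0.138 and 0.154 m and x of spoon_mid in the frame of rack between -0.0235 and -0.0035 m and y of spoon_mid in the frame of rack between -0.17 and 0.17 m and z of spatula_mid in the frame of rack between 0.138 and 0.154 m and x of spatula_mid in the frame of rack between -0.0235 and -0.0035 m and y of spatula_mid in the frame of rack between -0.17 and 0.17 m and distance of each of turner_mid, spoon_mid, spatula_mid from where it was at the start of the episode below 0.02 m and distance of each of jar_mid, pot_lid_mid, colander_mid from where it was at the start of the episode below 0.03 m); the robot touches nothing.
It fails at once if the paddle is let go above the rail, more than 15 mm short of home (z of paddle_mid in the frame of rack above 0.161 m and x of paddle_mid in the frame of rack between -0.03 and 0.03 m and y of paddle_mid in the frame of rack between -0.2 and 0.2 m and contact force between the fingers and paddle below 0.1 N).
It fails at once if the skimmer is let go above the rail, more than 15 mm short of home (z of skimmer_mid in the frame of rack above 0.161 m and x of skimmer_mid in the frame of rack between -0.03 and 0.03 m and y of skimmer_mid in the frame of rack between -0.2 and 0.2 m and contact force between the fingers and skimmer below 0.1 N).
It fails at once if turner, spoon or spatula is shoved more than 20 mm or unhooked (distance of any of turner_mid, spoon_mid, spatula_mid from where it was at the start of the episode above 0.02 m).
It fails at once if jar, pot lid or colander is moved more than 30 mm (distance of any of jar_mid, pot_lid_mid, colander_mid from where it was at the start of the episode above 0.03 m).
It also fails if it takes over 66 s, if anything falls off the work surface, if the arm or the gripper's body presses on something with over 40 N, if the wrist force passes 120 N, or if a joint passes its speed limit or range.

## Working session

There is one attempt and no reset: what is moved stays moved. The work goes in short steps, Python scripts to look and compute and a tool call to move; the robot and the scene stay as the last step left them, time stands still between calls to the robot, and variables do not carry over. Pictures are saved under pics/ and viewed, at most 10 in all, crops included, and the job is handed in when it is done.

Besides the shell and the picture viewer there is one more tool, called as name(argument=value, ...) on one line, values as JSON. send_rows: Moves the arm, as the interface text tells. Its arguments: {"type":"object","properties":{"steps":{"type":"array"},"newtons":{"type":"number"}},"required":["steps"]}

```bash
mkdir -p pics; ls; python3 - <<'E'
from rig import get_state,get_image,pinch_z
import cv2,numpy as np
s=get_state();print(s,pinch_z)
np.set_printoptions(precision=4,suppress=True)
for n in("scene","top"):
    im=get_image(n);cv2.imwrite(f"pics/{n}0.png",im["color"][:,:,::-1]);print(n,im["mtx"],im["k1"],im["T"])
E
```

```text
pics
{'clock': 0.0, 'qpos': array([ 1.00998762e+00,  2.76634234e-01,  1.50611407e+00, -8.98460374e-07,
        1.36070613e+00, -1.20998242e-01]), 'qd': array([-0.0006352 , -0.00174992,  0.00119716,  0.00056409, -0.00135479,
       -0.00152794]), 'effort': array([-2.11427810e-03, -4.16764212e+01, -2.45805341e+01, -6.07610968e-05,
        1.11930905e-02, -2.03938242e-05]), 'position': array([0.2445435 , 0.51983504, 0.23042493]), 'ee_rot': array([-3.10818922e-04,  2.18136954e-01,  9.75917723e-01, -8.77467892e-04]), 'contact_force': array([-0.32730197, -0.25252289, -0.01435659]), 'moment': array([ 0.00740976, -0.00659955, -0.04385082]), 'gripper_force': 0.0, 'width': 0.08556554803839894} 0.0187
scene [[461.5204   0.     318.7525]
 [  0.     461.5204 195.6566]
 [  0.       0.       1.    ]] -0.03754685951494706 [[-0.3596  0.565  -0.7426  1.6616]
 [ 0.933   0.2312 -0.2759  0.4442]
 [ 0.0158 -0.7921 -0.6102  1.0313]
 [ 0.      0.      0.      1.    ]]
top [[374.87     0.     313.9876]
 [  0.     374.87   201.457 ]
 [  0.       0.       1.    ]] -0.05533137369147148 [[ 0.0284 -0.9861  0.1636  0.355 ]
 [-0.9992 -0.0325 -0.0223  0.0285]
 [ 0.0273 -0.1628 -0.9863  1.3947]
 [ 0.      0.      0.      1.    ]]
```

View pics/scene0.png

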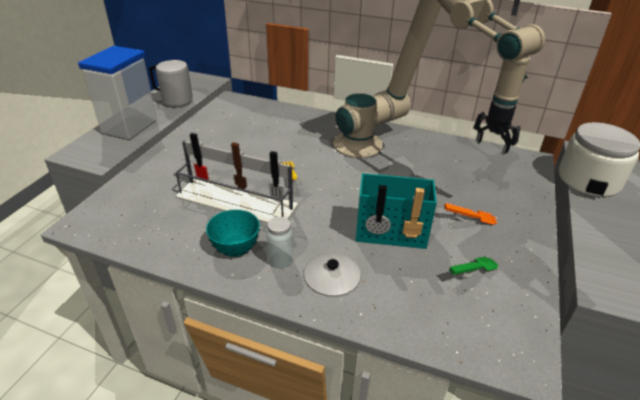

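View pics/top0.png

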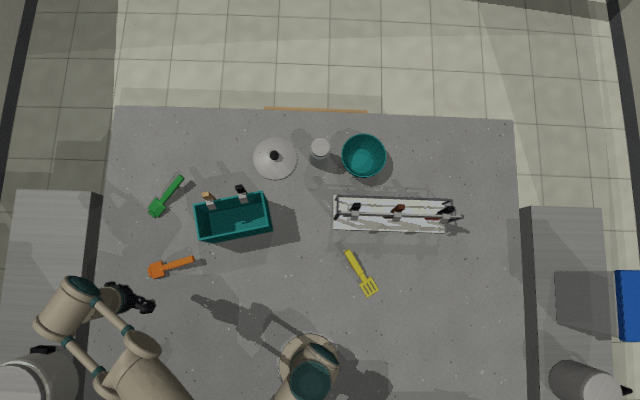

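The top view shows the tub at (232,217) with the paddle handle at (208,197) and the skimmer handle at (241,190). On the rack are handles at (354,209), (398,210) and (446,211). Possible mix-ups for the paddle are the pale wooden one on the tub (scene 416,212), the green one (scene 473,267) and the orange one (scene 470,213). The yellow turner (top 361,273) is also a look-alike. My choice is the pale wooden paddle on the tub, and the black-handled disc at scene (379,208) for the skimmer. I'll check this in close crops.

```bash
python3 - <<'E'
import cv2,numpy as np
t=cv2.imread("pics/top0.png");s=cv2.imread("pics/scene0.png")
a=cv2.resize(t[175:250,185:285],None,fx=4,fy=4,interpolation=cv2.INTER_CUBIC)
b=cv2.resize(s[165:255,345:445],None,fx=4,fy=4,interpolation=cv2.INTER_CUBIC)[:300]
c=cv2.resize(t[180:245,325:465],None,fx=5.7,fy=4.5,interpolation=cv2.INTER_CUBIC)
r=np.hstack([a,b]);c=cv2.resize(c,(800,292));cv2.imwrite("pics/crop1.png",np.vstack([r,c]))
E
```

```text
(no output)
```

View pics/crop1.png

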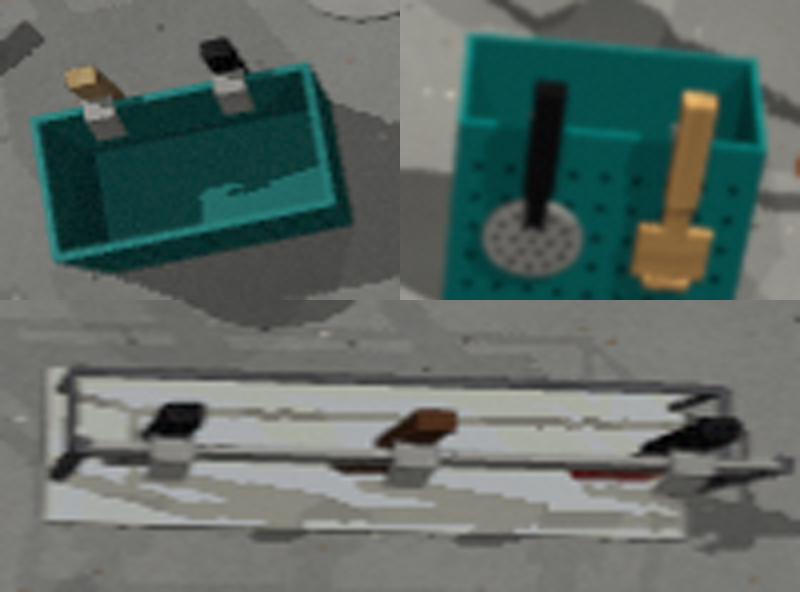

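The crop confirms it: the skimmer is on the left and the pale paddle on the right as seen from the front, both hooked on the tub's front rim. The rack handles are black, dark wood and black (the red head belongs to the spatula). Next I'll convert these pixels to positions.

```bash
cat >h.py <<'E'
import numpy as np,cv2
from rig import get_state,get_image,pinch_z
from scipy.spatial.transform import Rotation as R
np.set_printoptions(precision=4,suppress=True)
TOP=dict(mtx=np.array([[374.87,0,313.9876],[0,374.87,201.457],[0,0,1]]),k1=-0.05533137,T=np.array([[.0284,-.9861,.1636,.355],[-.9992,-.0325,-.0223,.0285],[.0273,-.1628,-.9863,1.3947],[0,0,0,1]]))
SC=dict(mtx=np.array([[461.5204,0,318.7525],[0,461.5204,195.6566],[0,0,1]]),k1=-0.03754686,T=np.array([[-.3596,.565,-.7426,1.6616],[.933,.2312,-.2759,.4442],[.0158,-.7921,-.6102,1.0313],[0,0,0,1]]))
def ray(c,uv):
    d=(np.array(uv,float)-c["mtx"][:2,2])/c["mtx"][0,0];s=d.copy()
    for _ in range(20): s=d/(1+c["k1"]*(s@s))
    return c["T"][:3,3],c["T"][:3,:3]@np.r_[s,1]
def at_z(c,uv,z):
    o,d=ray(c,uv);return o+d*(z-o[2])/d[2]
def proj(c,p):
    q=c["T"][:3,:3].T@(np.asarray(p)-c["T"][:3,3]);s=q[:2]/q[2]
    return s*(1+c["k1"]*(s@s))*c["mtx"][0,0]+c["mtx"][:2,2]
def wrist():
    s=get_state();im=get_image("wrist");T=np.eye(4);T[:3,:3]=R.from_quat(np.r_[s["ee_rot"][1:],s["ee_rot"][0]]).as_matrix();T[:3,3]=s["position"]
    return dict(mtx=im["mtx"],k1=im["k1"],T=T@im["mount"]),im["color"][:,:,::-1],s
E
python3 - <<'E'
from h import *
for n,u in dict(A=(193.5,204.5),B=(262,191.25),C=(269.5,225.75),D=(198.75,240.75)).items(): print("tub",n,at_z(TOP,u,.19))
for n,u in dict(pad=(205.75,195),skim=(240,187.5)).items(): print(n,at_z(TOP,u,.242))
f=lambda x,y:(325+x/5.714,180+(y-300)/4.49)
for n,u in dict(postL=(68,458),postR=(787,463)).items(): print(n,at_z(TOP,f(*u),.19))
for n,u in dict(turner=(184,412),spoon=(436,420),spat=(720,430)).items(): print(n,at_z(TOP,f(*u),.242))
for n,u in dict(gL=(75,376),gR=(725,390)).items(): print(n,at_z(TOP,f(*u),.10))
for n,u in dict(jar=(320,147)).items(): print(n,at_z(TOP,u,.15))
for n,u in dict(col=(363,155)).items(): print(n,at_z(TOP,u,.085))
_,im,s=wrist();W=get_image("wrist");print(W["mount"],W["mtx"],W["k1"],R.from_quat(np.r_[s["ee_rot"][1:],s["ee_rot"][0]]).as_matrix())
E
```

```text
tub A [0.532  0.3917 0.19  ]
tub B [0.583  0.1719 0.19  ]
tub C [0.471  0.1421 0.19  ]
tub D [0.4155 0.3657 0.19  ]
pad [0.5555 0.3402 0.242 ]
skim [0.5828 0.235  0.242 ]
postL [ 0.5121 -0.0744  0.19  ]
postR [ 0.5213 -0.4913  0.19  ]
turner [ 0.5396 -0.1329  0.242 ]
spoon [ 0.5385 -0.2722  0.242 ]
spat [ 0.5365 -0.4316  0.242 ]
gL [ 0.5887 -0.0852  0.1   ]
gR [ 0.5911 -0.4925  0.1   ]
jar [ 0.7528 -0.015   0.15  ]
col [ 0.7493 -0.1744  0.085 ]
[[ 0.0005 -0.9598 -0.2806  0.0701]
 [ 1.      0.0002  0.0009  0.0007]
 [-0.0008 -0.2806  0.9598 -0.1437]
 [ 0.      0.      0.      1.    ]] [[297.6449   0.     321.8488]
 [  0.     297.6449 200.562 ]
 [  0.       0.       1.    ]] -0.010250595148653814 [[-0.9048  0.4257 -0.0009]
 [ 0.4257  0.9048 -0.0014]
 [ 0.0002 -0.0017 -1.    ]]
```

```bash
cat >>h.py <<'E'
def go(p,yaw=None):
    "tool-frame shift in cm to world TCP p at the present pose; roll (deg) to bring tool y to world angle yaw (mod 180)"
    s=get_state();M=R.from_quat(np.r_[s["ee_rot"][1:],s["ee_rot"][0]]).as_matrix()
    print("t",s["clock"],"pos",s["position"],"F",s["contact_force"],"w",s["width"],"shift cm",M.T@(np.array(p)-s["position"])*100)
    y=np.degrees(np.arctan2(M[1,1],M[0,1]));print("yaw_y",y,"tilt",np.degrees(np.arccos(-M[2,2])))
    if yaw is not None: print("roll",-((yaw-y+90)%180-90))
E
python3 -c "
from h import *
go([.555,.34,.33],12.9)"
```

```text
t 0.2 pos [0.2446 0.52   0.2308] F [ 0.148  -0.6458  0.474 ] w 0.08559936203195828 shift cm [-35.7454  -3.0883  -9.9256]
yaw_y 64.80387889434977 tilt 0.06416646678841513
roll 51.903878894349766
```

send_rows(steps=[1,0,0,-3,0,1,0,0,-5,0,1,-2,0,-2,0,1,-4,-0.4,0,0,1,-5,-0.4,0,0,1,-5,-0.4,0,0,1,-5,-0.4,0,0,1,-5,-0.4,0,0,1,-5,-0.5,0,0,1,-4.8,-0.5,0,0])

```text
clock: 1.2
position: [0.5568, 0.3398, 0.331]
ee_rot: [-0.0, 0.218, 0.976, 0.0]
contact_force: [-0.1, 1.0, -0.6]
width: 0.0854
gripper_force: 0.0
```

send_rows(steps=[1,0,0,0,8,1,0,0,0,8,1,0,0,0,8,1,0,0,0,8,1,0,0,0,8,1,0,0,0,8,1,0,0,0,4,1,0,0,0,0,1,0,0,0,0])

```text
clock: 2.1
position: [0.5551, 0.3412, 0.3311]
ee_rot: [-0.0, 0.623, 0.782, -0.0]
contact_force: [-0.0, -0.1, -0.2]
width: 0.0854
gripper_force: 0.0
```

```bash
python3 -c "
from h import *
go([.555,.34,.33],12.9)
c,im,s=wrist();cv2.imwrite('pics/w1.png',im)"
```

```text
t 2.1 pos [0.5551 0.3412 0.3311] F [-0.0291 -0.0603 -0.211 ] w 0.08536425761339565 shift cm [-0.1101 -0.0391  0.1066]
yaw_y 12.889074160682846 tilt 0.025939724830323155
roll -0.010925839317152963
```

View pics/w1.png

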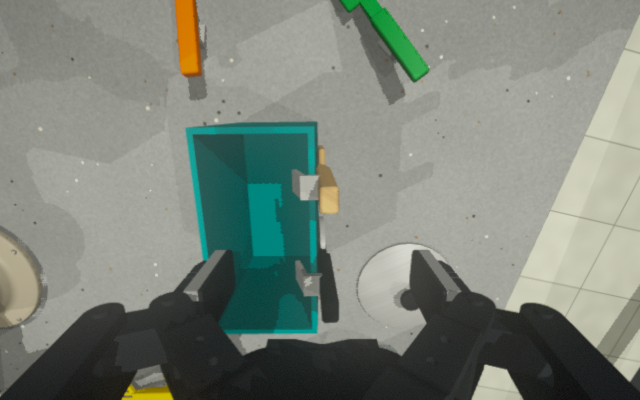

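The wrist view shows the tub's front rim running vertically at column 317, so the yaw is right. The paddle's top is near (329,200) and the skimmer's near (330,305). I'll measure the edges by colour rather than view another picture.

```bash
python3 -c "
import cv2
im=cv2.imread('pics/w1.png')
a=cv2.resize(im[140:220,285:350],None,fx=6,fy=6,interpolation=cv2.INTER_CUBIC)
b=cv2.resize(im[245:325,285:350],None,fx=6,fy=6,interpolation=cv2.INTER_CUBIC)
cv2.imwrite('pics/crop2.png',cv2.hconcat([a,b]))"
```

```text
(no output)
```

View pics/crop2.png

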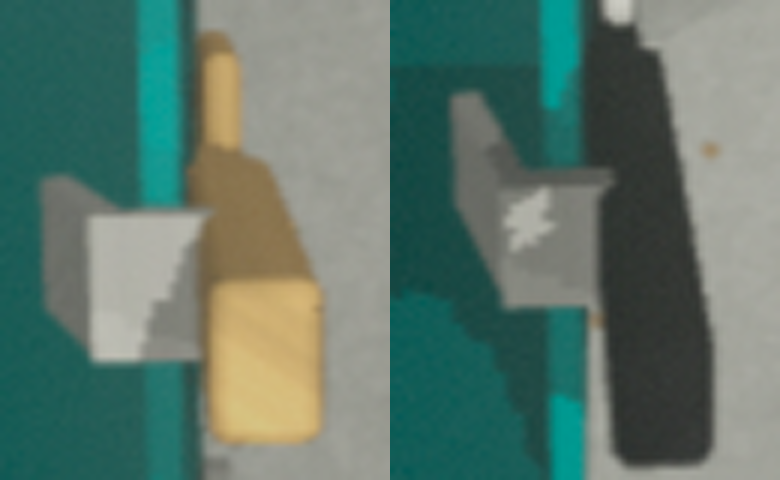

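```bash
python3 -c "
from h import *
c,im,s=wrist()
P=at_z(c,(329.2,200.1),.242);S=at_z(c,(330.3,309),.242);print(P,S)
print('rim',at_z(c,(311,200),.19),'bridge p',at_z(c,(285+148/6,140+286/6),.196),'bridge s',at_z(c,(285+158/6,245+245/6),.196))
go(P-[0,0,.039],12.9)
"
```

```text
[0.5616 0.3464 0.242 ] [0.5864 0.2459 0.242 ]
rim [0.5487 0.328  0.19  ] bridge p [0.5446 0.3416 0.196 ] bridge s [0.5691 0.2368 0.196 ]
t 2.2 pos [0.5552 0.3412 0.3312] F [-0.7063 -0.0641  0.1437] w 0.0851607611281442 shift cm [ 0.3638  0.7468 12.8191]
yaw_y 12.860025548013212 tilt 0.011020652250877642
roll -0.039974451986793724
```

send_rows(newtons=40, steps=[1,0.35,0.75,0,0,1,0,0,4,0,1,0,0,4,0,1,0,0,2.6,0,1,0,0,2,0,1,0,0,0,0,1,0,0,0,0])

```text
clock: 2.9
position: [0.5623, 0.3466, 0.2055]
ee_rot: [0.0, 0.624, 0.782, 0.0]
contact_force: [-0.1, -0.4, 0.1]
width: 0.0854
gripper_force: 0.0
```

send_rows(newtons=40, steps=[-1,0,0,0,0,-1,0,0,0,0,-1,0,0,0,0,-1,0,0,0,0,-1,0,0,0,0,-1,0,0,0,0,-1,0,0,0,0,-1,0,0,0,0])

```text
clock: 3.7
position: [0.5612, 0.3463, 0.2064]
ee_rot: [-0.0, 0.624, 0.782, 0.0]
contact_force: [-2.7, -1.0, 5.3]
width: 0.0158
gripper_force: 40.7
```

send_rows(steps=[-1,0,0,-1,0,-1,0,0,-2,0,-1,0,0,-3,0,-1,0,0,-3,0,-1,0,0,-3,0,-1,0,0,-3,0,-1,0,0,-3,0,-1,0,0,-3,0,-1,0,0,0,0,-1,0,0,0,0])

```text
clock: 4.7
position: [0.5621, 0.3463, 0.4154]
ee_rot: [0.0, 0.624, 0.781, 0.001]
contact_force: [-0.5, -0.5, -1.3]
width: 0.0153
gripper_force: 39.7
```

```bash
python3 -c "
from h import *
c,im,s=wrist();cv2.imwrite('pics/w2.png',im)
print(proj(c,[.53,-.2,.24]))
go([.538,-.20,.416],0.8)"
```

```text
[225.8264 501.4863]
t 4.75 pos [0.5617 0.3461 0.414 ] F [ 0.0481  0.3502 -2.0486] w 0.015525638865306543 shift cm [-52.7333 -14.407   -0.1533]
yaw_y 12.79665014404485 tilt 0.08838885488892229
roll 11.99665014404485
```

send_rows(steps=[-1,-2,-0.5,0,0,-1,-4,-1.1,0,0,-1,-4.8,-1.3,0,0,-1,-4.8,-1.3,0,0,-1,-4.8,-1.3,0,0,-1,-4.8,-1.3,0,0,-1,-4.8,-1.3,0,0,-1,-4.8,-1.3,0,0,-1,-4.8,-1.3,0,0,-1,-4.8,-1.3,0,0,-1,-4.8,-1.3,0,0,-1,-3.6,-1.1,0,0])

```text
clock: 5.95
position: [0.5373, -0.2034, 0.4127]
ee_rot: [-0.002, 0.625, 0.781, -0.001]
contact_force: [0.9, -1.2, -0.6]
width: 0.0154
gripper_force: 39.8
```

send_rows(steps=[-1,0,0,0,6,-1,0,0,0,6,-1,0,0,0,0,-1,0,0,0,0,-1,0,0,0,0])

```text
clock: 6.45
position: [0.5382, -0.2001, 0.4146]
ee_rot: [-0.001, 0.701, 0.713, -0.0]
contact_force: [-1.3, 0.6, 0.1]
width: 0.0154
gripper_force: 39.8
```

```bash
python3 -c "
from h import *
c,im,s=wrist();cv2.imwrite('pics/w3.png',im);np.savez('c3.npz',**c)
go([.538,-.20,.416],0.8)"
```

```text
t 6.5 pos [ 0.5383 -0.2001  0.4148] F [ 0.1169  0.0742 -1.7102] w 0.015739939168694688 shift cm [ 0.0096 -0.0254 -0.1175]
yaw_y 0.9028139772308208 tilt 0.046908466230698956
roll 0.10281397723082364
```

View pics/w3.png

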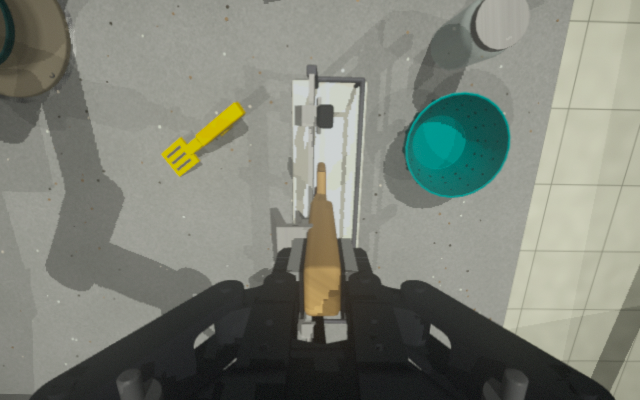

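```bash
python3 -c "
import cv2
im=cv2.imread('pics/w3.png')
a=cv2.resize(im[60:170,280:375],None,fx=5.4,fy=5.4,interpolation=cv2.INTER_CUBIC)
cv2.imwrite('pics/crop3.png',a)
for r in (85,95,130,140,150,160,180,200): print(r,im[r,296:326].mean(1).astype(int).tolist())
for r in (85,105,140,180,210): print(r,im[r,350:376].mean(1).astype(int).tolist())"
```

```text
85 [206, 206, 206, 204, 205, 205, 205, 205, 206, 205, 205, 204, 198, 187, 183, 182, 182, 167, 127, 77, 63, 71, 130, 184, 200, 201, 204, 204, 205, 206]
95 [205, 204, 205, 205, 205, 205, 205, 207, 206, 207, 207, 204, 189, 181, 183, 183, 182, 169, 143, 161, 195, 205, 207, 207, 206, 204, 205, 206, 205, 206]
130 [204, 185, 170, 168, 168, 168, 168, 169, 172, 195, 206, 206, 191, 183, 178, 158, 139, 122, 141, 168, 145, 123, 134, 137, 155, 190, 203, 204, 205, 206]
140 [169, 169, 168, 169, 167, 168, 171, 193, 206, 207, 208, 205, 192, 182, 181, 178, 154, 123, 145, 191, 206, 207, 208, 208, 206, 205, 205, 205, 205, 206]
150 [186, 169, 168, 167, 168, 167, 168, 167, 169, 169, 168, 170, 177, 181, 181, 181, 178, 152, 186, 205, 207, 207, 208, 206, 205, 205, 204, 205, 207, 208]
160 [169, 167, 168, 168, 168, 168, 167, 169, 168, 168, 168, 170, 177, 181, 181, 180, 169, 155, 188, 206, 208, 207, 207, 205, 204, 204, 205, 204, 205, 206]
180 [180, 160, 157, 156, 157, 158, 158, 163, 166, 168, 168, 170, 177, 180, 182, 180, 161, 161, 193, 203, 171, 138, 139, 144, 149, 153, 154, 150, 146, 142]
200 [185, 167, 165, 160, 158, 162, 170, 194, 206, 207, 205, 196, 164, 140, 138, 135, 120, 112, 111, 110, 110, 110, 108, 107, 109, 109, 111, 111, 111, 112]
85 [199, 198, 195, 161, 101, 66, 58, 58, 66, 63, 76, 87, 99, 99, 112, 184, 193, 160, 140, 140, 143, 141, 140, 141, 141, 140]
105 [171, 196, 206, 207, 207, 206, 204, 199, 159, 110, 103, 110, 109, 125, 184, 194, 165, 142, 142, 145, 146, 144, 142, 142, 142, 143]
140 [208, 207, 207, 207, 205, 200, 170, 122, 105, 112, 113, 128, 183, 194, 165, 141, 136, 136, 137, 138, 137, 140, 140, 141, 139, 139]
180 [207, 206, 205, 200, 171, 119, 102, 105, 109, 142, 184, 177, 153, 145, 146, 145, 143, 141, 141, 142, 143, 145, 144, 150, 155, 157]
210 [205, 200, 186, 140, 107, 109, 112, 129, 181, 186, 162, 148, 146, 148, 146, 141, 142, 145, 146, 145, 144, 153, 156, 158, 160, 158]
```

View pics/crop3.png

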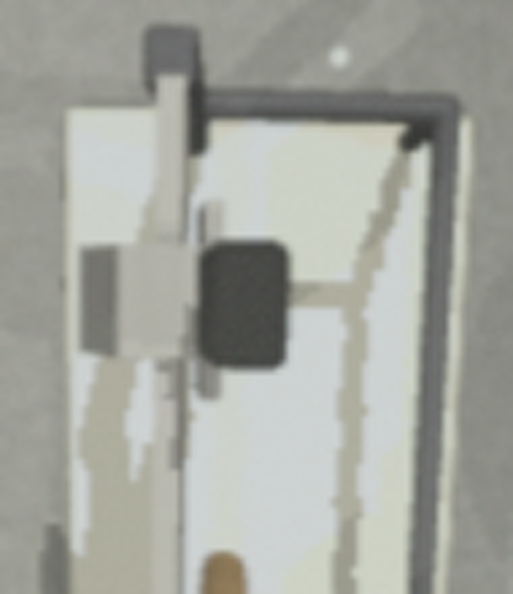

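```bash
python3 -c "
from h import *
c=dict(np.load('c3.npz'));c['k1']=float(c['k1'])
a,b=at_z(c,(310.4,90),.19),at_z(c,(310.0,178),.19);print('rail',a,b,np.degrees(np.arctan2(*(a-b)[:2])))
a,b=at_z(c,(360.8,105),.10),at_z(c,(355.7,210),.10);print('guard',a,b,np.degrees(np.arctan2(*(a-b)[:2])))
print('post',at_z(c,(311.9,69.5),.19),'turner',at_z(c,(325.4,116.3),.242),'turner bridge',at_z(c,(280+153/5.4,60+300/5.4),.196))
print('spoon bridge top edge row225',at_z(c,(293,225),.196))
for y in(-.26,-.27,-.28): print(proj(c,[.516,y+.012,.196]))
print('paddle tip',proj(c,[.538,-.2,.4148+.0-.155]), proj(c,[.538,-.228,.26]),proj(c,[.538,-.172,.26]))
"
```

```text
rail [ 0.5246 -0.102   0.19  ] [ 0.5247 -0.2065  0.19  ] -0.058904521653733985
guard [ 0.5954 -0.1149  0.1   ] [ 0.5956 -0.277   0.1   ] -0.08987195250612134
post [ 0.5262 -0.0799  0.19  ] turner [ 0.5421 -0.1309  0.242 ] turner bridge [ 0.5226 -0.1307  0.196 ]
spoon bridge top edge row225 [ 0.5032 -0.2678  0.196 ]
[302.8272 210.6896]
[302.8386 218.0614]
[302.8501 225.3262]
paddle tip [320.327  186.0058] [319.9286 211.8885] [320.7446 158.8693]
```

```bash
python3 -c "
import cv2
from h import *
c=dict(np.load('c3.npz'));c['k1']=float(c['k1'])
im=cv2.imread('pics/w3.png')
for x in (278,290,296,302): print(x,im[212:250,x].mean(1).astype(int).tolist())
for x in (318,321,325): print(x,im[155:175,x].tolist()[::2])
t=cv2.imread('pics/top0.png');print(t[205:215,385:415].mean(2).astype(int))
for y in (-.26,-.27,-.28): print(y,proj(TOP,[.523,y,.196]),proj(TOP,[.542,y,.242]),proj(SC,[.542,y,.242]))
"
```

```text
278 [115, 116, 115, 114, 116, 116, 117, 115, 115, 114, 116, 115, 114, 114, 123, 154, 168, 170, 169, 169, 169, 168, 169, 169, 168, 169, 168, 168, 168, 168, 168, 168, 167, 168, 167, 167, 167, 163]
290 [155, 154, 150, 151, 153, 156, 155, 154, 153, 153, 154, 136, 118, 116, 121, 152, 166, 167, 168, 169, 168, 167, 167, 167, 167, 167, 167, 167, 164, 164, 165, 165, 165, 165, 162, 114, 71, 64]
296 [121, 119, 117, 119, 118, 119, 117, 117, 115, 115, 116, 117, 113, 98, 118, 153, 166, 167, 168, 168, 169, 169, 167, 168, 168, 164, 127, 114, 113, 114, 113, 114, 114, 113, 112, 114, 114, 113]
302 [168, 159, 142, 112, 95, 95, 96, 111, 118, 119, 118, 118, 118, 117, 124, 154, 167, 164, 169, 170, 170, 170, 169, 170, 169, 165, 127, 113, 111, 110, 103, 103, 97, 90, 89, 87, 82, 79]
318 [[209, 210, 205], [209, 210, 205], [203, 209, 205], [205, 207, 203], [135, 147, 154], [92, 114, 129], [89, 114, 129], [86, 112, 129], [87, 116, 134], [101, 145, 170]]
321 [[201, 210, 205], [200, 209, 204], [201, 210, 205], [195, 205, 201], [89, 122, 140], [85, 117, 135], [87, 119, 140], [87, 120, 141], [85, 115, 133], [111, 16
[... 932 characters left out ...]
]
 [170 171 171 169 171 118  40  24  36  76  59  46  34  27  29  32  81 159
  171 170 170 170 170 170 170 171 171 169 167 166]
 [168 170 170 169 170 123  60  48  41 118 134 133 108  92  92  94 127 163
  167 169 170 170 168 170 171 170 170 170 171 168]
 [145 146 147 147 147 146 147 126  99 125 132 133 133 133 131 130 122 139
  139 137 152 156 156 153 161 163 164 162 168 169]
 [124 125 125 126 126 137 145 137 115 124 130 131 133 130 131 132 124 141
  143 114 137 143 141 142 141 143 143 144 141 143]]
-0.26 [394.0172 213.4038] [397.4556 205.4806] [237.1732 143.6365]
-0.27 [397.0574 213.4991] [400.6025 205.5824] [234.4832 143.0308]
-0.28 [400.0945 213.5942] [403.7461 205.6841] [231.8036 142.4277]
```

send_rows(steps=[-1,0,0,1,0.9,-1,0,0,3,0,-1,0,0,3,0,-1,0,0,3,0,-1,0,0,3,0,-1,0,0,2,0,-1,0,0,1,0,-1,0,0,0,0,-1,0,0,0,0])

```text
clock: 7.4
position: [0.5388, -0.2007, 0.256]
ee_rot: [0.001, 0.708, 0.707, 0.0]
contact_force: [-0.8, -0.7, -0.6]
width: 0.0155
gripper_force: 39.7
```

```bash
python3 -c "
from h import *
c,im,s=wrist();cv2.imwrite('pics/w4.png',im)
go([.538,-.20,.206],0)
sc=get_image('scene')['color'][:,:,::-1]
a=cv2.resize(sc[120:225,165:310],None,fx=3.2,fy=3.2,interpolation=cv2.INTER_CUBIC)
b=cv2.resize(im[100:320,265:375],None,fx=1.5,fy=1.5,interpolation=cv2.INTER_CUBIC);b=cv2.copyMakeBorder(b,0,max(0,a.shape[0]-b.shape[0]),0,0,0);print(a.shape,b.shape)
cv2.imwrite('pics/crop4.png',cv2.hconcat([cv2.copyMakeBorder(a,0,max(0,b.shape[0]-a.shape[0]),0,0,0),b]))"
```

```text
t 7.45 pos [ 0.5391 -0.2008  0.2566] F [ 0.39    0.1263 -0.4517] w 0.015350760344339786 shift cm [ 0.0857 -0.1215  5.0564]
yaw_y -0.09226610933464374 tilt 0.14829533384026866
roll -0.09226610933464485
(336, 464, 3) (336, 165, 3)
```

View pics/crop4.png

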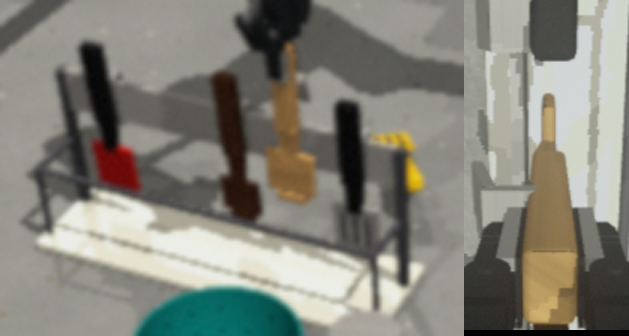

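The paddle hangs vertical at scene crop (290,160), clear of the spoon at (235,150) and the turner at (350,170), with the rail beside its hook. I'll lower it now.

send_rows(steps=[-1,0,-0.05,1,0,-1,0,0,1,0,-1,0,0,1,0,-1,0,0,1,0,-1,0,0,0.5,0,-1,0,0,0.2,0,-1,0,0,0.2,0,-1,0,0,0,0])

```text
clock: 8.3
position: [0.5381, -0.2006, 0.2067]
ee_rot: [0.0, 0.708, 0.706, 0.0]
contact_force: [-0.2, -0.8, -1.5]
width: 0.015
gripper_force: 39.8
```

send_rows(steps=[-1,0,0,0.1,0,-1,0,0,0.1,0,-1,0,0,0,0])

```text
clock: 8.6
position: [0.5382, -0.2007, 0.2064]
ee_rot: [0.001, 0.708, 0.707, 0.0]
contact_force: [-1.6, 0.5, 7.7]
width: 0.0155
gripper_force: 40.9
```

send_rows(steps=[-0.5,0,0,0,0,0,0,0,0,0,0.5,0,0,0,0,1,0,0,0,0,1,0,0,0,0,1,0,0,0,0])

```text
clock: 9.2
position: [0.5378, -0.2005, 0.2041]
ee_rot: [-0.0, 0.708, 0.706, 0.0]
contact_force: [-0.1, 0.2, 0.2]
width: 0.0853
gripper_force: 0.0
```

send_rows(steps=[1,0,0,-1,0,1,0,0,-3,0,1,0,0,-4,0,1,0,0,-4,0,1,0,0,0,0,1,0,0,0,0,1,0,0,0,0])

```text
clock: 9.9
position: [0.5373, -0.2002, 0.3235]
ee_rot: [-0.001, 0.708, 0.707, -0.0]
contact_force: [-0.8, -0.8, -1.2]
width: 0.0853
gripper_force: 0.0
```

```bash
python3 -c "
from h import *
c,im,s=wrist();np.savez('c5.npz',**c)
go([.5853,.241,.33],12.9)
b=cv2.resize(im[40:340,250:400],None,fx=2,fy=2,interpolation=cv2.INTER_CUBIC)
sc=get_image('scene')['color'][:,:,::-1]
a=cv2.resize(sc[120:225,165:310],None,fx=3,fy=3,interpolation=cv2.INTER_CUBIC)
cv2.imwrite('pics/w5.png',im)
cv2.imwrite('pics/crop5.png',cv2.hconcat([cv2.copyMakeBorder(a,0,b.shape[0]-a.shape[0],0,0,0),b]))"
```

```text
t 9.95 pos [ 0.5372 -0.2002  0.323 ] F [-0.2508  0.4414 -0.3063] w 0.08542486197093054 shift cm [44.1288  4.7353 -0.6548]
yaw_y -0.09909984177697032 tilt 0.1566749114913768
roll -12.999099841776967
```

View pics/crop5.png

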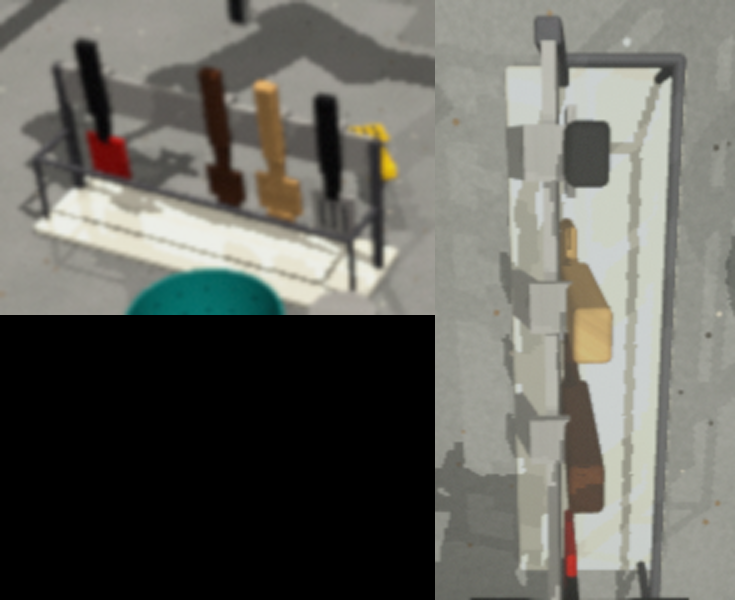

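The paddle hangs home. The wrist crop shows the bridges of the turner, paddle and spoon at rows 152, 307 and 439, all straight. I'll work out the larger gap and then move to the skimmer.

```bash
python3 -c "
from h import *
c=dict(np.load('c5.npz'));c['k1']=float(c['k1'])
for n,x,r in(('turner',543,152),('paddle',548,307),('spoon',547,439)): print(n,at_z(c,(250+(x-435)/2,40+r/2),.196))
for n,x,r in(('turner',587,154),('paddle',593,337),('spoon',587,489)): print(n,at_z(c,(250+(x-435)/2,40+r/2),.242))
print('rail',at_z(c,(250+(549-435)/2,40+100/2),.19),at_z(c,(250+(553-435)/2,40+500/2),.19))
t=cv2.imread('pics/top0.png');print(t[205:216,430:460].mean(2).astype(int))
for y in (-.42,-.43,-.44): print(y,proj(TOP,[.523,y,.196]),proj(TOP,[.542,y,.242]))
"
```

```text
turner [ 0.5231 -0.1305  0.196 ]
paddle [ 0.5242 -0.2008  0.196 ]
spoon [ 0.5226 -0.2695  0.196 ]
turner [ 0.5418 -0.131   0.242 ]
paddle [ 0.5443 -0.201   0.242 ]
spoon [ 0.5421 -0.2695  0.242 ]
rail [ 0.5257 -0.1085  0.19  ] [ 0.5248 -0.3085  0.19  ]
[[166 166 170 170 168 171 170 170 169 171 171 169 168 162 125  81 100 119
  119 120  98  75  83 107 122 120 120 119 120 123]
 [164 164 167 163 141 168 168 168 169 168 167 165 166 168 143  80  64  35
   18  34  36  30  36  44 101 120 121 120 121 120]
 [113 116 131 129 130 131 130 131 130 131 127 119 124 129 109  66  51  15
   20  25  26  24  23  25  55 110 125 124 122 122]
 [117 120 120 122 135 135 134 135 136 135 132 123 119 110  55   7   6  10
   23  25  13  20  11  15  36 104 122 122 119 119]
 [168 166 166 167 169 171 170 170 171 169 164 145  74  12  15   9  15   6
   20  18  21  19  19  21  43  72 111 120 123 121]
 [166 167 166 166 167 171 171 169 165 150  77   8   3   7   2   7   6   6
   13  19  13  19  17  22  56  77 110 122 121 121]
 [168 167 167 165 165 166 169 154  84  40   8   5  11   8   7   7  11   8
    5   9   7  11  23  61  78  83 110 123 123 122]
 [171 170 166 166 166 166 154  83   4  10  15   9  21  17  10   9  14   9
    8  14  22  39  69 108  99  82 110 121 122 122]
 [168 169 169 165 164 162 145  45  15  18  11  19  61  75  58  56  49  43
   35  58  69  77  84 107  98  80 111 121 124 122]
 [155 154 156 158 152 116  66  69  68  68  65  52  93 134 134 134 119  96
   95 105  95  80  80 106  99  85 115 124 124 124]
 [138 136 138 137 135 137 136 135 138 137 133 121 106 122 131 132 131 131
  132 128 112  99 102 106 103 101 125 134 132 133]]
-0.42 [442.2667 214.908 ] [447.3739 207.0946]
-0.43 [445.2515 215.0005] [450.46   207.1943]
-0.44 [448.2324 215.0927] [453.5416 207.2938]
```

send_rows(steps=[1,3,0.3,0,0,1,4.5,0.5,0,0,1,4.7,0.5,0,0,1,4.7,0.5,0,0,1,4.7,0.5,0,0,1,4.7,0.5,0,0,1,4.7,0.5,0,0,1,4.7,0.5,0,0,1,4.7,0.5,0,0,1,3.7,0.4,-0.7,0])

```text
clock: 11.0
position: [0.5845, 0.243, 0.3289]
ee_rot: [-0.001, 0.707, 0.707, -0.002]
contact_force: [0.7, 0.0, -0.6]
width: 0.0851
gripper_force: 0.0
```

send_rows(steps=[1,0,0,0,-6.5,1,0,0,0,-6.5,1,0,0,0,0,1,0,0,0,0,1,0,0,0,0])

```text
clock: 11.5
position: [0.5855, 0.24, 0.3309]
ee_rot: [-0.0, 0.624, 0.781, -0.0]
contact_force: [-0.8, -0.0, 1.1]
width: 0.0854
gripper_force: 0.0
```

```bash
python3 -c "
from h import *
c,im,s=wrist();cv2.imwrite('pics/w6.png',im)
go([.5853,.241,.205],12.9)
for p in([.5853,.241,.242],[.569,.2368,.196]):print(proj(c,p))
g=im.mean(2).astype(int)
hsv=cv2.cvtColor(im,cv2.COLOR_BGR2HSV)
m=((im.max(2)<75)&(hsv[...,1]<70)).astype('uint8');n,l,st,ce=cv2.connectedComponentsWithStats(m)
for i in range(1,n):
  if st[i,4]>80: print(st[i],ce[i])
b=((abs(im.max(2).astype(int)-im.min(2))<14)&(g>105)&(g<205)).astype('uint8')
x=int(proj(c,[.569,.2368,.196])[0]);print([ (r,g[r,x]) for r in range(150,260,3)])
"
```

```text
t 11.55 pos [0.5855 0.24   0.331 ] F [ 0.0845  0.5858 -0.7398] w 0.0854241402788664 shift cm [ 0.1041  0.0066 12.6007]
yaw_y 12.796580074776244 tilt 0.033134642265290254
roll -0.10341992522376131
[320.1355 203.2863]
[302.9472 190.0138]
[311 164  21  51 789] [320.9569 192.3714]
[    0   238   640   162 46473] [322.2012 352.342 ]
[(150, np.int64(94)), (153, np.int64(93)), (156, np.int64(92)), (159, np.int64(93)), (162, np.int64(90)), (165, np.int64(87)), (168, np.int64(88)), (171, np.int64(87)), (174, np.int64(82)), (177, np.int64(141)), (180, np.int64(171)), (183, np.int64(170)), (186, np.int64(171)), (189, np.int64(170)), (192, np.int64(170)), (195, np.int64(177)), (198, np.int64(179)), (201, np.int64(139)), (204, np.int64(67)), (207, np.int64(63)), (210, np.int64(63)), (213, np.int64(64)), (216, np.int64(64)), (219, np.int64(65)), (222, np.int64(65)), (225, np.int64(65)), (228, np.int64(67)), (231, np.int64(68)), (234, np.int64(66)), (237, np.int64(67)), (240, np.int64(71)), (243, np.int64(79)), (246, np.int64(104)), (249, np.int64(128)), (252, np.int64(160)), (255, np.int64(162)), (258, np.int64(155))]
```

send_rows(steps=[1,0.1,0.1,2,0,1,0,0,4,0,1,0,0,4,0,1,0,0,2.5,0,1,0,0,0,0,1,0,0,0,0])

```text
clock: 12.15
position: [0.5868, 0.2414, 0.2069]
ee_rot: [0.0, 0.624, 0.782, 0.0]
contact_force: [-0.7, 0.0, -0.1]
width: 0.0853
gripper_force: 0.0
```

send_rows(newtons=40, steps=[-1,0,0,0,0,-1,0,0,0,0,-1,0,0,0,0,-1,0,0,0,0,-1,0,0,0,0,-1,0,0,0,0,-1,0,0,0,0,-1,0,0,0,0])

```text
clock: 12.95
position: [0.5857, 0.2415, 0.2074]
ee_rot: [-0.0, 0.623, 0.782, -0.0]
contact_force: [-3.3, -1.3, 5.3]
width: 0.0154
gripper_force: 40.1
```

send_rows(steps=[-1,0,0,-1,0,-1,0,0,-2,0,-1,0,0,-3,0,-1,0,0,-3,0,-1,0,0,-3,0,-1,0,0,-3,0,-1,0,0,-3,0,-1,0,0,-3,0,-1,0,0,0,0,-1,0,0,0,0])

```text
clock: 13.95
position: [0.5866, 0.2417, 0.4169]
ee_rot: [0.001, 0.623, 0.782, 0.001]
contact_force: [0.3, -0.1, -1.1]
width: 0.0156
gripper_force: 39.2
```

```bash
python3 -c "
from h import *
go([.5385,-.35,.416],0)"
```

```text
t 13.95 pos [0.5866 0.2417 0.4169] F [ 0.2993 -0.1467 -1.0894] w 0.015619009447785152 shift cm [-56.5993 -17.9012   0.0511]
yaw_y 12.90338341450337 tilt 0.10200459984450032
roll 12.903383414503367
```

send_rows(steps=[-1,-2,-0.6,0,0,-1,-4,-1.3,0,0,-1,-4.6,-1.45,0,0,-1,-4.6,-1.45,0,0,-1,-4.6,-1.45,0,0,-1,-4.6,-1.45,0,0,-1,-4.6,-1.45,0,0,-1,-4.6,-1.45,0,0,-1,-4.6,-1.45,0,0,-1,-4.6,-1.45,0,0,-1,-4.6,-1.45,0,0,-1,-4.6,-1.45,0,0])

```text
clock: 15.15
position: [0.5417, -0.3035, 0.4143]
ee_rot: [-0.002, 0.623, 0.782, 0.0]
contact_force: [1.4, 0.4, -0.6]
width: 0.0154
gripper_force: 39.3
```

send_rows(steps=[-1,-3,-1,0,0,-1,-1.6,-0.5,0,0,-1,0,0,0,6.5,-1,0,0,0,6.4,-1,0,0,0,0,-1,0,0,0,0])

```text
clock: 15.75
position: [0.5383, -0.3492, 0.4157]
ee_rot: [-0.001, 0.706, 0.708, 0.0]
contact_force: [-0.1, -0.5, -0.5]
width: 0.0156
gripper_force: 39.2
```

```bash
python3 -c "
from h import *
go([.5385,-.35,.416],0)
c,im,s=wrist();cv2.imwrite('pics/w7.png',im);np.savez('c7.npz',**c)
print('spoon top/bridge',proj(c,[.542,-.2695,.242]),proj(c,[.5226,-.2695,.196]))
for y in (-.15,-.22,-.24,-.26,-.31):
  u=proj(c,[.5250,y,.19]);r=int(u[1]);k=int(u[0]);print(u,im[r,k-8:k+9].mean(1).astype(int).tolist())
"
```

```text
t 15.75 pos [ 0.5383 -0.3492  0.4157] F [-0.0676 -0.487  -0.5191] w 0.015579753229004897 shift cm [-0.0847  0.0173 -0.0334]
yaw_y 0.1909568338931561 tilt 0.08958906598244992
roll 0.19095683389315354
spoon top/bridge [324.3534 105.7388] [307.3869 106.783 ]
[308.8543  -8.8801] [20, 20, 23, 22, 24, 17, 24, 19, 23, 22, 25, 23, 16, 25, 22, 21, 23]
[309.3317  61.5408] [155, 163, 167, 168, 168, 177, 187, 192, 192, 190, 178, 134, 91, 78, 73, 73, 71]
[309.4611  80.2904] [168, 168, 166, 168, 168, 174, 185, 190, 190, 190, 177, 137, 116, 108, 94, 92, 103]
[309.5876  98.4721] [175, 177, 176, 174, 175, 176, 175, 176, 176, 175, 176, 178, 179, 173, 141, 92, 77]
[309.8909 141.5797] [168, 169, 169, 169, 168, 170, 179, 183, 184, 184, 181, 154, 186, 207, 208, 209, 209]
```

send_rows(steps=[-1,-0.08,0,1,0,-1,0,0,3,0,-1,0,0,3,0,-1,0,0,3,0,-1,0,0,2,0,-1,0,0,0,0,-1,0,0,0,0])

```text
clock: 16.5
position: [0.5382, -0.3507, 0.2962]
ee_rot: [-0.0, 0.707, 0.707, 0.0]
contact_force: [0.8, -0.2, -0.3]
width: 0.0154
gripper_force: 39.2
```

```bash
python3 -c "
from h import *
go([.5385,-.35,.2074],0)
sc=get_image('scene')['color'][:,:,::-1]
a=cv2.resize(sc[115:225,165:310],None,fx=5.4,fy=5.4,interpolation=cv2.INTER_CUBIC)
cv2.imwrite('pics/crop8.png',a)
f=lambda p:(proj(SC,p)-[165,115])*5.4
for y in(-.388,-.35,-.312):print(f([.5385,y,.12]))
for y in (-.404,-.456,-.43):print('spat',f([.5385,y,.095]))
for y in (-.2455,-.2935):print('spoon',f([.5385,y,.095]))
"
```

```text
t 16.5 pos [ 0.5382 -0.3507  0.2962] F [ 0.7699 -0.1817 -0.3161] w 0.015384221572981928 shift cm [0.0651 0.0282 8.8825]
yaw_y 0.03848551815333012 tilt 0.02332287518124149
roll 0.038485518153336784
[236.1992 274.1776]
[286.9064 286.6453]
[338.3345 299.2909]
spat [220.1291 300.5476]
spat [152.8596 283.7286]
spat [186.3336 292.098 ]
spoon [433.2865 353.8354]
spoon [367.4188 337.3701]
```

View pics/crop8.png

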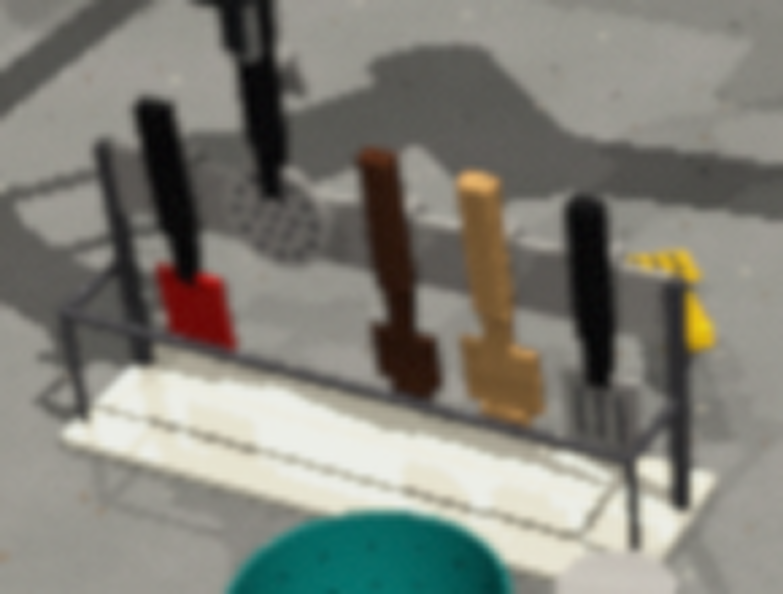

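The skimmer hangs straight at crop (275,215), between the red spatula head (160–232) and the spoon head (373–440), with even clearance. I'll lower it.

send_rows(steps=[-1,0,0,1,0,-1,0,0,1.5,0,-1,0,0,1.5,0,-1,0,0,1,0,-1,0,0,1,0,-1,0,0,1,0,-1,0,0,1,0,-1,0,0,0.5,0,-1,0,0,0.2,0,-1,0,0,0.2,0,-1,0,0,0,0])

```text
clock: 17.65
position: [0.5385, -0.3511, 0.2077]
ee_rot: [0.0, 0.707, 0.707, 0.0]
contact_force: [0.1, -0.4, -0.5]
width: 0.0154
gripper_force: 39.3
```

send_rows(steps=[-1,0,0,0.1,0,-1,0,0,0,0])

```text
clock: 17.85
position: [0.5386, -0.3511, 0.2075]
ee_rot: [0.001, 0.707, 0.707, 0.0]
contact_force: [-0.1, 0.5, 4.4]
width: 0.0156
gripper_force: 39.8
```

Contact came at the expected height. I'll press slightly more, then release.

send_rows(steps=[-1,0,0,0.1,0,-1,0,0,0,0,-0.5,0,0,0,0,0,0,0,0,0,0.5,0,0,0,0,1,0,0,0,0,1,0,0,0,0,1,0,0,0,0])

```text
clock: 18.65
position: [0.5382, -0.3509, 0.2051]
ee_rot: [-0.0, 0.707, 0.707, 0.0]
contact_force: [0.1, 0.0, 0.3]
width: 0.0856
gripper_force: 0.0
```

send_rows(steps=[1,0,0,-1,0,1,0,0,-3,0,1,0,0,-4,0,1,0,0,-4,0,1,0,0,-2,0,1,0,0,0,0,1,0,0,0,0,1,0,0,0,0,1,0,0,0,0])

```text
clock: 19.55
position: [0.5377, -0.3505, 0.3434]
ee_rot: [-0.002, 0.707, 0.707, -0.0]
contact_force: [-0.2, 0.7, 0.0]
width: 0.0851
gripper_force: 0.0
```

```bash
python3 -c "
from h import *
go([.5385,-.35,.33],0)
c,im,s=wrist();cv2.imwrite('pics/w9.png',im)
g=im.mean(2)
for n,y in(('paddle',-.2008),('spoon',-.2695),('skim',-.3505)):
  u=proj(c,[.5235,y,.196]);v=proj(c,[.5425,y,.242]);r,k=int(v[1]),int(v[0]);print(n,u,v,'bridge rows',g[int(u[1])-24:int(u[1])+25:2,int(u[0])].astype(int).tolist(),'top cols',g[r,k-20:k+21:2].astype(int).tolist())
a=cv2.imread('pics/scene0.png');b=get_image('scene')['color'][:,:,::-1];cv2.imwrite('pics/s9.png',b)
hb=cv2.cvtColor(b,cv2.COLOR_BGR2GRAY);ha=cv2.cvtColor(a,cv2.COLOR_BGR2GRAY)
for n,(x0,y0,x1,y1) in dict(spat=(185,130,212,183),spoon=(229,140,249,190),turner=(266,148,286,200),lid=(300,250,365,295),col=(203,208,262,258)).items():
  m=cv2.matchTemplate(hb[y0-8:y1+8,x0-8:x1+8],ha[y0:y1,x0:x1],cv2.TM_CCOEFF_NORMED);_,v,_,l=cv2.minMaxLoc(m);print(n,v,np.array(l)-8)
# skimmer: dark/handle and expected disc
print(proj(SC,[.5425,-.3505,.242]),proj(SC,[.5365,-.3505,.088]))
gb=hb.astype(int);u=proj(SC,[.5425,-.3505,.242]).astype(int)
for r in range(u[1]-6,u[1]+40,4): print(r,gb[r,u[0]-12:u[0]+18].tolist())
"
```

```text
t 19.55 pos [ 0.5377 -0.3505  0.3434] F [-0.2121  0.6575  0.0107] w 0.08508032160779676 shift cm [0.0437 0.0824 1.3356]
yaw_y 0.0015746966994220704 tilt 0.20559131686329735
roll 0.0015746966994214517
paddle [304.2926  20.8855] [326.9046   1.5915] bridge rows [] top cols [185, 183, 99, 140, 102, 70, 92, 143, 159, 160, 160, 158, 154, 151, 148, 143, 126, 127, 139, 156, 155]
spoon [305.4178 103.6221] [326.4626 101.5161] bridge rows [184, 183, 184, 184, 175, 163, 169, 171, 171, 171, 169, 169, 169, 169, 169, 168, 169, 169, 170, 174, 140, 141, 178, 178, 179] top cols [170, 170, 171, 167, 81, 73, 82, 84, 86, 88, 84, 84, 85, 83, 91, 188, 198, 198, 199, 200, 200]
skim [306.5922 188.1334] [326.0134 200.868 ] bridge rows [175, 175, 174, 169, 156, 153, 127, 162, 162, 162, 163, 161, 161, 163, 162, 161, 163, 170, 157, 171, 170, 170, 171, 170, 169] top cols [157, 157, 150, 168, 172, 169, 74, 67, 68, 67, 70, 69, 69, 70, 69, 69, 143, 195, 195, 169, 146]
spat 0.9114965796470642 [0 0]
spoon 0.956925094127655 [0 0]
turner 0.9436743259429932 [0 0]
lid 0.9494044780731201 [0 0]
col 0.9984594583511353 [0 0]

[... 969 characters left out ...]
91, 88, 87, 88]
160 [53, 106, 141, 149, 150, 149, 148, 147, 143, 139, 133, 123, 88, 42, 14, 9, 9, 8, 10, 28, 62, 87, 95, 94, 91, 88, 87, 87, 87, 87]
164 [41, 95, 135, 147, 149, 150, 151, 152, 154, 155, 154, 153, 149, 130, 87, 38, 12, 9, 9, 23, 65, 115, 141, 145, 144, 139, 134, 129, 122, 114]
168 [40, 40, 43, 46, 58, 88, 123, 144, 149, 147, 133, 112, 93, 77, 61, 40, 19, 10, 18, 52, 101, 136, 148, 146, 145, 146, 149, 151, 149, 148]
172 [38, 41, 38, 40, 43, 61, 100, 129, 137, 127, 105, 85, 76, 80, 82, 76, 64, 51, 49, 47, 52, 70, 82, 88, 93, 101, 103, 112, 128, 137]
176 [40, 37, 39, 37, 40, 44, 68, 111, 143, 151, 144, 127, 101, 78, 71, 78, 82, 77, 74, 76, 80, 77, 69, 71, 75, 73, 76, 81, 89, 116]
```

Every check matches: the skimmer's top and bridge sit at their home positions, and the other utensils, lid and colander show no shift in the image. Handing in.

```bash
python3 -c "
from rig import sign_off
print(sign_off())"
```

```text
the job is handed in; nothing more can be done
None
```

The paddle hangs between the turner and the spoon and the skimmer between the spoon and the spatula, both lowered onto the rail before release; the job was handed in at about 20 s, with no verdict shown.

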